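# Check the grating plate over the lamp, then hold it over its catch box for the screws

### The job

Pick up the grating plate (the one with the green grip) and hold it level and still over the lamp disc, with its underside level with the orange band on the post, for about two seconds, so that I can see that it is clean. Then carry it to the white catch box and keep it hovering there, level and still, about two centimetres above the rim, with its three screw holes right over the three threaded holes, and finish like that, still holding it, so that I can start the screws. Do not let the plate touch the box, and leave everything else where it is.

Things in the scene. Friction and masses are not known exactly. Their poses are not given: they have to be found in the camera images.
- grating_plate: Grating plate: steel, 130 x 90 x 4 mm (x, y, z), loose, flat on the worktop; solid GREEN grip rib upright in its middle, 60 mm along x, 14 mm along y, top 34 mm above the underside. 0.25 to 0.45 kg, balanced at the middle. Origin: centre of underside, z up. Three 12 mm screw holes: two at the +x corners (red stripe between), one mid -x end.
- catch_box: Catch box: open white plastic box 130 x 90 mm (x, y), 70 mm high, fixed. Origin: centre of underside, z up. Three screw bosses reach the rim, each with a brass ring round a dark threaded hole: two at the +x corners (red stripe between), one mid -x end, the plate's pattern: they match with axes pointing as the plate's.
- lamp: Lamp, fixed: flat black light disc, 80 mm across, 22 mm high, white top; a thin foot runs along its +x to an upright post (10 mm thick, 157 mm high) 115 mm from the disc's centre. An orange band (16 mm high, 24 mm thick) on the post is centred 125 mm above the worktop. Origin: centre of the disc's underside.
- lamp_view (a point): The viewing point: on the axis of the light disc, 125 mm above the worktop, level with the orange band. The plate's underside centre belongs here while it is being viewed.
- slicing_plate: The other plate, not wanted: same shape, size and screw holes as the grating plate, but with a BLUE grip rib and two long slots with blades. Loose on the worktop. Origin: centre of the underside. Which plate lies to the left and which to the right of the catch box changes.
- tin: Loose dark steel cup-shaped tin, 90 mm across, 100 mm high. Bystander. Origin: centre of the underside.
- glass: Loose drinking glass, 66 mm across, 85 mm high. Bystander. Origin: centre of the underside.
- screw_dish: Small loose white dish with three brass screws, 84 mm across, 25 mm high. Bystander. Origin: centre of the underside.
- grating_plate_hole0 (a point): Centre of screw hole 0 of the grating plate, at the underside: 52 mm along +x, 33 mm along +y from the plate's origin.
- catch_box_hole0 (a point): Mouth of threaded hole 0 of the catch box, 70 mm above its underside: 52 mm along +x, 33 mm along +y from the box's origin. Belongs under grating_plate_hole0.
- grating_plate_hole1 (a point): Centre of screw hole 1 of the grating plate, at the underside: 52 mm along +x, 33 mm along -y from the plate's origin.
- catch_box_hole1 (a point): Mouth of threaded hole 1 of the catch box, 70 mm above its underside: 52 mm along +x, 33 mm along -y from the box's origin. Belongs under grating_plate_hole1.
- grating_plate_hole2 (a point): Centre of screw hole 2 of the grating plate, at the underside: 52 mm along -x, 0 along y from the plate's origin.
- catch_box_hole2 (a point): Mouth of threaded hole 2 of the catch box, 70 mm above its underside: 52 mm along -x, 0 along y from the box's origin. Belongs under grating_plate_hole2.
Mind the look-alikes: they are no part of the job. Leave any purple look-alike of the grating_plate alone.

How it is judged:
On the way:
1. the grating plate is held level and still over the lamp disc, its underside level with the orange band (within 25 mm in height, 30 mm sideways) (contact force between the fingers and grating_plate above 1 N and angle between grating_plate's own z axis and vertical below 0.12 rad and horizontal distance between grating_plate and lamp_view below 0.03 m and height (world z) of grating_plate between 0.1 and 0.15 m and linear speed of grating_plate below 0.03 m/s and angular speed of grating_plate below 0.3 rad/s), for 1 s.
At the end, for the whole second after the job is handed in: The grating plate is held in the fingers, level within 7 degrees and still, its underside 8 to 35 mm above the rim of the catch box without touching it, each of its three screw holes within 6 mm (seen from above) of its threaded hole; everything else within 30 mm of where it stood (contact force between the fingers and grating_plate above 1 N and angle between grating_plate's own z axis and vertical below 0.12 rad and horizontal distance between grating_plate_hole0 and catch_box_hole0 below 0.006 m and horizontal distance between grating_plate_hole1 and catch_box_hole1 below 0.006 m and horizontal distance between grating_plate_hole2 and catch_box_hole2 below 0.006 m and z of grating_plate in the frame of catch_box between 0.078 and 0.105 m and linear speed of grating_plate below 0.02 m/s and angular speed of grating_plate below 0.2 rad/s and contact force between grating_plate and catch_box below 0.2 N and distance of each of tin, glass, screw_dish, slicing_plate from where it was at the start of the episode below 0.03 m); the arm keeps its last pose, push and grip.
It fails at once if the plate touches the catch box (contact force between grating_plate and catch_box above 0.5 N).
It fails at once if another thing is moved by more than 30 mm (distance of any of tin, glass, screw_dish, slicing_plate from where it was at the start of the episode above 0.03 m).
It also fails if it takes over 58 s, if anything falls off the work surface, if the arm or the gripper's body presses on something with over 40 N, if the wrist force passes 120 N, or if a joint passes its speed limit or range.

### The arm

A 6-joint arm with a two-finger parallel gripper is mounted at the origin on the work surface. World frame = base frame: x ahead of the robot, y to its left, z up, the work surface at z = 0. Lengths are in m, angles in rad, forces in N, time in s.
With the tool pointing down it reaches from about 0.25 to 0.8 m from the base axis. Payload 3.9 kg.
Tool frame: the origin (TCP) lies midway between the tips of the shut fingers; the grasp point (between the pads) lies 19 mm behind it; z points along the fingers, x is the direction in which the jaws open and shut, and the axes are right-handed (so a half turn about z gives the same grasp; the last joint's range is limited). The gripper opens to 85 mm and grips with 20 to 120 N. Pads are 22 mm wide; open, the fingers measure 114 mm over their backs; the gripper's body (76 mm by 85 mm) begins 54 mm behind the grasp point. The pads swing forward as they close: fully open they stand 13 mm farther back than shut.
Start: joints at [-1.227, 0.26, -0.138, 1.173, 0, 1.571], TCP at [0.177, -0.494, 0.231] pointing down, gripper open.
Joint ranges: [-2.78, 2.78], [-0.83, 1.72], [-1.28, 1.37], [-1.9, 2.12], [-1.57, 1.48], [-3.14, 3.14]. Speed limits (rad/s): [2.57, 2.57, 3.14, 3.14, 3.14, 3.14].

### API

Orientations are given as a 3x3 rotation matrix whose columns are the frame's x, y, z axes.
In Python, from station import r, cams, job gives the robot as it stands.
- The arm moves only by the shell command python3 -m handwheel 'ROWS' [OPENING]. ROWS is JSON, a list of rows, each an object with "linear": the shift along the world's x, y, z in m, a list of three; "dr": the turn, a rotation vector about the world's x, y, z in degrees, a list of three. A call has 1 to 12 rows; each row is the pose to reach, as a shift and turn from the pose measured when the call began; what a row does not reach only later rows make up. A row lasts 1/8 s, in which the tool goes at most 62.5 mm and 10.7 degrees, less where a joint would pass 70% of its speed; a pose out of reach is approached as far as the arm can. A call with a gripper value outside its range is refused whole. OPENING is the gripper command: -1 is shut, 1 is fully open, values between are in proportion, set as the call begins (- or left out, the last holds). The fingers move at their own pace and stop on an object; the grip force is fixed at half the most. Time passes only in rows, so rows that repeat a pose let the fingers close. It gives the time, the measured TCP pose, the force and the opening at its end, in the units of the state.
- r.observe(): the state, without advancing time (a new reading comes with each control period).
- cams.camera(name): name is "scene" or "top" or "wrist"; returns (picture, depth): 400x640x3 uint8, red, green, blue; 400x640 float32, m along the optical axis (not along the pixel's ray), 0 where there is no reading.
- cams.camera_model(name): a dict with "fx", "fy", "cx", "cy" (pixels), "camera_from_world" (4x4, takes a point from world to camera coordinates). Camera axes: x right, y down, z forward; pixel columns grow to the right and rows downward; lengths in m; the calibration is good to about 2 mm. A picture is of the moment at which its call begins: read the wrist's pose just before it. camera_model takes no time and is no camera call; for the wrist camera it gives the pose at the moment of the call.
- job.finish_job(): hands the job in, once; it reports no verdict.
The state is a dict: "time_s": time; "joint_pos": joint angles; "dq": joint speeds; "tau": joint torques, N m; "tool_pos": TCP position; "orientation": TCP orientation; "wrist_force": force on the tool from outside, world axes, zero at the start; "ft_torque": the same for the moment, N m; "gripper_width": finger opening in m.
Only numpy, scipy, OpenCV 4.12 (cv2) and the standard library are available. Lean on these libraries where they do the work, as an engineer would, in place of code of your own. Each camera call takes 0.05 s, during which the arm holds its last target. There are 200 camera calls.

## Working session

There is one attempt and no reset: what is moved stays moved. The work goes in short steps, Python scripts to look and compute and a shell command to move; the robot and the scene stay as the last step left them, time stands still between calls to the robot, and variables do not carry over. Pictures are saved under pics/ and viewed, about 8 in all and at most 12, crops included, and the job is handed in when it is done.

```bash
mkdir -p pics; ls; python3 - <<'E'
from station import r,cams,job
import cv2,numpy as np
s=r.observe();print(s)
for n in("top","scene"):
    p,d=cams.camera(n);np.savez(f"{n}0.npz",p=p,d=d);cv2.imwrite(f"pics/{n}0.png",p[:,:,::-1]);m=cams.camera_model(n);print(m)
E
```

```text
pics
{'time_s': 0.0, 'joint_pos': array([-1.22697965e+00,  2.60675405e-01, -1.39390679e-01,  1.17267320e+00,
       -8.75389243e-06,  1.57080966e+00]), 'dq': array([ 3.79173250e-04,  1.43607912e-03, -1.14762354e-03, -2.32055363e-04,
        6.26787934e-05, -2.21477005e-04]), 'tau': array([-2.76388302e-03, -4.05680931e+01,  2.53919506e+01,  1.87741604e-02,
       -5.71787841e-04, -3.70053343e-06]), 'tool_pos': array([ 0.17673658, -0.49363496,  0.23046123]), 'orientation': array([[ 3.37069649e-01, -9.41479480e-01, -6.63178236e-04],
       [-9.41477709e-01, -3.37070301e-01,  1.82629240e-03],
       [-1.94295451e-03,  8.77978777e-06, -9.99998112e-01]]), 'wrist_force': array([-0.89076229, -0.72777304, -0.7915933 ]), 'ft_torque': array([-0.03247713, -0.02227939, -0.02388019]), 'gripper_width': 0.08520973658816003}
{'fx': 461.9456663810082, 'fy': 461.9456663810082, 'cx': 315.2295352405825, 'cy': 202.86905026269454, 'camera_from_world': array([[-0.00642754, -0.9999526 , -0.00731373, -0.01029569],
       [-0.9960602 ,  0.00704908, -0.08839907,  0.56791809],
       [ 0.08844643,  0.00671672, -0.99605829,  1.23388051],
       [ 0.        ,  0.        ,  0.        ,  1.        ]])}
{'fx': 420.7738225988632, 'fy': 420.7738225988632, 'cx': 315.490887010346, 'cy': 198.6262916965025, 'camera_from_world': array([[ 0.79246556,  0.60965944, -0.01771144, -0.42997503],
       [ 0.35158987, -0.48035725, -0.80351818, -0.11289313],
       [-0.49838027,  0.63053333, -0.59501666,  1.39971138],
       [ 0.        ,  0.        ,  0.        ,  1.        ]])}
```

View pics/top0.png

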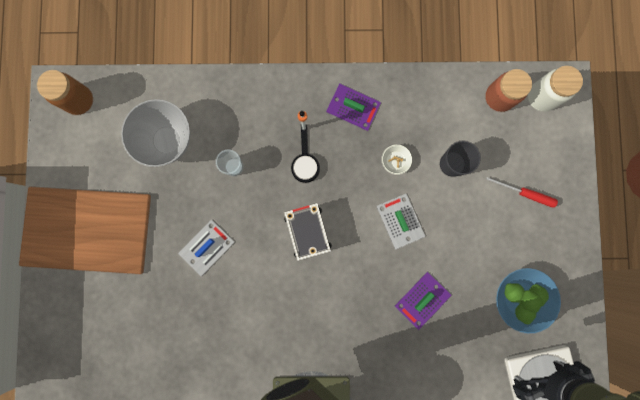

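View pics/scene0.png

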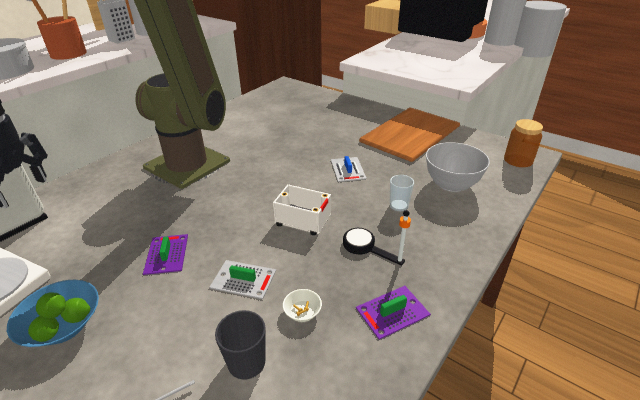

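The things with a green grip in the top view are the steel plate (401,221), a purple one (423,300) and a purple one (354,106). The blue-gripped plate is at (207,248). I choose the steel one at (401,221). Next I measure it and check it in a close crop.

```bash
cat > h.py <<'E'
import numpy as np,cv2
from station import r,cams,job
def ray(m,uv,z):
    """pixels -> world points on plane z"""
    uv=np.atleast_2d(uv).astype(float);T=m["camera_from_world"];R=T[:3,:3];c=-R.T@T[:3,3]
    d=np.c_[(uv[:,0]-m["cx"])/m["fx"],(uv[:,1]-m["cy"])/m["fy"],np.ones(len(uv))]@R
    return c+d*((z-c[2])/d[:,2])[:,None]
def cloud(m,d):
    v,u=np.indices(d.shape);T=m["camera_from_world"]
    P=np.stack([(u-m["cx"])/m["fx"]*d,(v-m["cy"])/m["fy"]*d,d],-1)
    return (P-T[:3,3])@T[:3,:3]
def proj(m,X):
    X=np.atleast_2d(X);T=m["camera_from_world"];c=X@T[:3,:3].T+T[:3,3]
    return np.c_[c[:,0]/c[:,2]*m["fx"]+m["cx"],c[:,1]/c[:,2]*m["fy"]+m["cy"]]
def masks(p):
    h=cv2.cvtColor(p,cv2.COLOR_RGB2HSV);H,S,V=h[...,0],h[...,1],h[...,2]
    return dict(green=(H>45)&(H<80)&(S>130)&(V>40),red=((H<6)|(H>173))&(S>140)&(V>90),white=(S<50)&(V>185),
      orange=(H>7)&(H<16)&(S>180)&(V>150))
def rect(uvw):
    (c,(w,h),a)=cv2.minAreaRect((uvw[:,:2]*1000).astype(np.float32));
    if w<h:w,h,a=h,w,a+90
    return np.round([c[0],c[1],w,h,a],1)
E
python3 - <<'E'
from h import *
z=np.load("top0.npz");p,d=z["p"],z["d"];m=cams.camera_model("top");M=masks(p);W=cloud(m,d)
def px(k,box):
    u0,v0,u1,v1=box;v,u=np.nonzero(M[k][v0:v1,u0:u1]);return np.c_[u+u0,v+v0]
pl=(375,192,430,252);bx=(280,200,335,265);lp=(285,150,325,186)
g=px("green",pl);print("rib med z",np.median(W[g[:,1],g[:,0],2]),rect(ray(m,g,.034)))
print("plate red",rect(ray(m,px("red",pl),.004)))
print("box red",rect(ray(m,px("red",bx),.07)))
w=px("white",lp);print("lamp",rect(ray(m,w,.022)),ray(m,w,.022).mean(0))
def hs(box,a,b):
    u0,v0,u1,v1=box;s=W[v0:v1,u0:u1].reshape(-1,3);s=s[(s[:,2]>a)&(s[:,2]<b)];return s
s=hs(bx,.06,.08);print("box rim depth",len(s),rect(s),np.median(s[:,2]))
print("table z",np.median(W[270:280,300:330,2]), "lamp z",np.median(W[w[:,1],w[:,0],2]))
for n,b in dict(dish=(380,140,415,178),tin=(438,138,484,180),glass=(212,145,246,178),post=(292,105,315,130),purp=(393,268,455,332),lamp=lp).items():
    s=hs(b,.012,.3);print(n,np.round(s[:,:2].min(0),3),np.round(s[:,:2].max(0),3),s[:,2].max().round(3))
a=cv2.resize(p[190:255,372:432],None,fx=6,fy=6,interpolation=2);b=cv2.resize(p[195:270,280:335],None,fx=6,fy=6,interpolation=2)
H=max(a.shape[0],b.shape[0]);a=np.pad(a,((0,H-a.shape[0]),(0,0),(0,0)));b=np.pad(b,((0,H-b.shape[0]),(0,0),(0,0)))
cv2.imwrite("pics/crop1.png",np.hstack([a,b])[:,:,::-1])
E
```

```text
rib med z 0.03192311491121385 [ 517.2 -245.3   53.8   12.9   22.8]
plate red [ 569.  -227.4   39.8    6.2  112.2]
box red [550.   24.5  41.5   4.  105.6]
lamp [666.8  14.1  60.7  58.8 134.9] [0.66737232 0.01377364 0.022     ]
box rim depth 446 [490.8   7.2 130.3  90.1  15.2] 0.06977573281607832
table z -8.122578756240835e-05 lamp z 0.02278256766743983
dish [ 0.648 -0.279] [ 0.73  -0.198] 0.03
tin [ 0.634 -0.441] [ 0.723 -0.352] 0.105
glass [0.642 0.182] [0.707 0.246] 0.091
post [0.771 0.007] [0.793 0.028] 0.158
purp [ 0.279 -0.329] [ 0.327 -0.281] 0.04
lamp [ 0.628 -0.025] [0.708 0.052] 0.029
```

View pics/crop1.png

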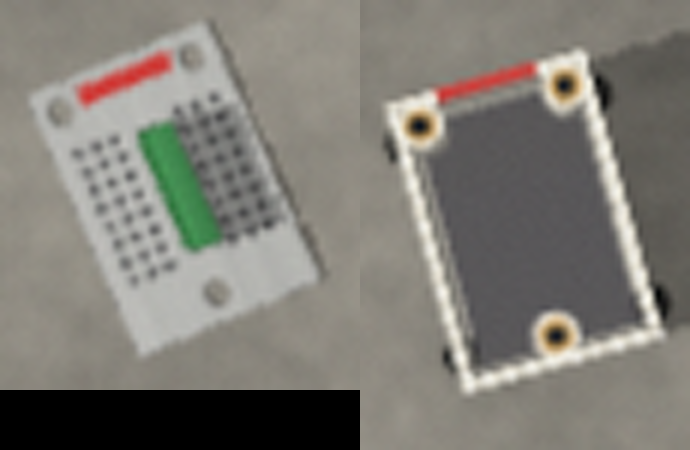

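The crop shows the steel plate with its green rib and round grating holes, red stripe at the far end, so the choice is right. It also shows the box's three brass rings, with its stripe at the far end too. I go over the plate.

```bash
python3 -m handwheel '[{"linear":[0.04,0.03,-0.005],"dr":[0,0,1]},{"linear":[0.08,0.06,-0.01],"dr":[0,0,2]},{"linear":[0.12,0.09,-0.015],"dr":[0,0,2.8]},{"linear":[0.16,0.12,-0.02],"dr":[0,0,2.8]},{"linear":[0.2,0.15,-0.025],"dr":[0,0,2.8]},{"linear":[0.24,0.18,-0.03],"dr":[0,0,2.8]},{"linear":[0.28,0.205,-0.03],"dr":[0,0,2.8]},{"linear":[0.32,0.23,-0.03],"dr":[0,0,2.8]},{"linear":[0.34,0.248,-0.03],"dr":[0,0,2.8]},{"linear":[0.34,0.248,-0.03],"dr":[0,0,2.8]},{"linear":[0.34,0.248,-0.03],"dr":[0,0,2.8]}]' 1
python3 - <<'E'
from h import *
s=r.observe();print(s["time_s"],s["tool_pos"],np.degrees(np.arctan2(s["orientation"][1,0],s["orientation"][0,0])))
m=cams.camera_model("wrist");p,d=cams.camera("wrist");np.savez("w1.npz",p=p,d=d,**m);cv2.imwrite("pics/w1.png",p[:,:,::-1])
M=masks(p);W=cloud(m,d)
for k,z in(("green",.034),("red",.004)):
    n,l,st,c=cv2.connectedComponentsWithStats(M[k].astype(np.uint8))
    for i in range(1,n):
        if st[i,4]>150:
            v,u=np.nonzero(l==i);w=W[v,u];print(k,c[i].round(),st[i,4],np.median(w[:,2]).round(4),rect(ray(m,np.c_[u,v],z)), rect(w[w[:,2]>.03]) if k=="green" and (w[:,2]>.03).sum()>50 else "")
E
```

```text
time_s: 1.48
tool_pos: [0.5159, -0.2458, 0.2001]
orientation: [[0.383, -0.924, -0.002], [-0.924, -0.383, 0.002], [-0.002, 0.001, -1.0]]
wrist_force: [0.1, 0.5, -0.2]
gripper_width: 0.0852
1.475 [ 0.51593492 -0.24583071  0.20013122] -67.50839462744547
green [322. 176.] 586 0.0334 [ 521.1 -248.4   60.8   11.3   22.4] [ 540.1 -240.6  103.7   11.4   22.4]
green [302. 329.] 688 0.0236 [ 317.3 -302.3   58.8   32.1  134.4] [ 448.1 -273.9  296.5   40.5   14.6]
red [40. 34.] 401 0.0701 [542.6  81.5  58.4   6.9 105.3] 
red [322. 126.] 317 0.0042 [ 569.9 -227.6   44.8    7.8  112.5] 
red [616. 240.] 1591 0.0221 [ 582.  -637.4  123.4   28.7   68.6]
```

View pics/w1.png

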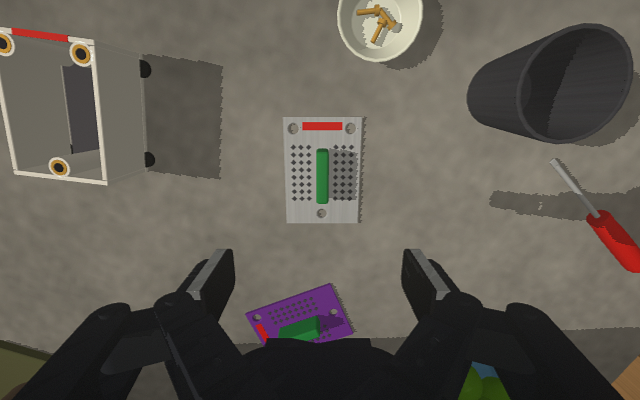

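The wrist view shows the steel plate's rib at (322,176) and its stripe at (322,126), aligned with the jaws. The rib lies at about (0.520, -0.248) with a yaw of 22.5°. I descend and grip.

```bash
python3 -m handwheel '[{"linear":[0.004,-0.002,-0.05],"dr":[0,0,0]},{"linear":[0.004,-0.002,-0.1],"dr":[0,0,0]},{"linear":[0.004,-0.002,-0.14],"dr":[0,0,0]},{"linear":[0.004,-0.002,-0.16],"dr":[0,0,0]},{"linear":[0.004,-0.002,-0.175],"dr":[0,0,0]},{"linear":[0.004,-0.002,-0.185],"dr":[0,0,0]},{"linear":[0.004,-0.002,-0.191],"dr":[0,0,0]},{"linear":[0.004,-0.002,-0.191],"dr":[0,0,0]},{"linear":[0.004,-0.002,-0.191],"dr":[0,0,0]}]' 1
python3 -m handwheel '[{"linear":[0,0,0],"dr":[0,0,0]},{"linear":[0,0,0],"dr":[0,0,0]},{"linear":[0,0,0],"dr":[0,0,0]},{"linear":[0,0,0],"dr":[0,0,0]},{"linear":[0,0,0],"dr":[0,0,0]},{"linear":[0,0,0],"dr":[0,0,0]},{"linear":[0,0,0],"dr":[0,0,0]},{"linear":[0,0,0],"dr":[0,0,0]},{"linear":[0,0,0],"dr":[0,0,0]},{"linear":[0,0,0],"dr":[0,0,0]}]' -1
```

```text
time_s: 2.65
tool_pos: [0.5203, -0.2483, 0.01]
orientation: [[0.382, -0.924, -0.001], [-0.924, -0.382, 0.001], [-0.001, 0.0, -1.0]]
wrist_force: [-0.2, -0.6, -0.5]
gripper_width: 0.0855
time_s: 3.9
tool_pos: [0.5204, -0.2486, 0.0102]
orientation: [[0.382, -0.924, -0.0], [-0.924, -0.382, 0.001], [-0.001, 0.0, -1.0]]
wrist_force: [-1.2, -1.8, 5.1]
gripper_width: 0.013
```

Gripped at 13 mm. I lift and check for slip.

```bash
python3 -m handwheel '[{"linear":[0,0,0.01],"dr":[0,0,0]},{"linear":[0,0,0.03],"dr":[0,0,0]},{"linear":[0,0,0.055],"dr":[0,0,0]},{"linear":[0,0,0.08],"dr":[0,0,0]},{"linear":[0,0,0.105],"dr":[0,0,0]},{"linear":[0,0,0.12],"dr":[0,0,0]},{"linear":[0,0,0.128],"dr":[0,0,0]},{"linear":[0,0,0.128],"dr":[0,0,0]},{"linear":[0,0,0.128],"dr":[0,0,0]}]'
python3 - <<'E'
from h import *
m=cams.camera_model("wrist");s=r.observe();p,d=cams.camera("wrist");np.savez("w2.npz",p=p,d=d,**m);cv2.imwrite("pics/w2.png",p[:,:,::-1])
W=cloud(m,d);print(s["tool_pos"],s["wrist_force"])
q=(W[...,2]>.09)&(W[...,2]<.17)&(np.hypot(W[...,0]-s["tool_pos"][0],W[...,1]-s["tool_pos"][1])<.085)
P=W[q];h=np.median(P[:,2]);print(len(P),np.percentile(P[:,2],[2,10,25,50,75,90,98]))
t=P[abs(P[:,2]-h)<.008];c=np.linalg.lstsq(np.c_[t[:,:2]-t[:,:2].mean(0),np.ones(len(t))],t[:,2],rcond=None)[0];print("top plane",c,rect(t))
E
```

```text
time_s: 5.03
tool_pos: [0.5198, -0.2482, 0.1371]
orientation: [[0.382, -0.924, -0.002], [-0.924, -0.382, 0.002], [-0.002, 0.001, -1.0]]
wrist_force: [0.6, 0.1, -3.7]
gripper_width: 0.0128
[ 0.51978368 -0.24823337  0.13711239] [ 0.63787358  0.09467143 -3.6951616 ]
24690 [0.12931231 0.12987003 0.13029628 0.13082944 0.13162912 0.1601502
 0.16242474]
top plane [-0.00095562  0.00151627  0.13063392] [ 518.2 -248.7  130.5   90.6   22.5]
```

View pics/w2.png

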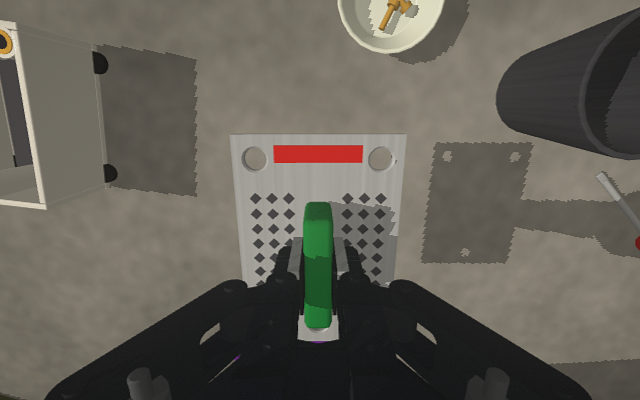

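The plate is held level, with its underside at about 0.127 m and the stripe at (318,154) square to the gripper. I carry it to the lamp.

```bash
python3 -m handwheel '[{"linear":[0.008,0.013,0],"dr":[0,0,0]},{"linear":[0.022,0.039,0],"dr":[0,0,-1]},{"linear":[0.041,0.072,0],"dr":[0,0,-2]},{"linear":[0.06,0.105,0],"dr":[0,0,-3]},{"linear":[0.08,0.14,0],"dr":[0,0,-4]},{"linear":[0.1,0.175,0],"dr":[0,0,-5]},{"linear":[0.12,0.21,0],"dr":[0,0,-6]},{"linear":[0.135,0.237,-0.001],"dr":[0,0,-7]},{"linear":[0.145,0.255,-0.002],"dr":[0,0,-7.2]},{"linear":[0.149,0.262,-0.002],"dr":[0,0,-7.2]},{"linear":[0.149,0.262,-0.002],"dr":[0,0,-7.2]},{"linear":[0.149,0.262,-0.002],"dr":[0,0,-7.2]}]'
python3 - <<'E'
from h import *
for n in("top","scene"):
    m=cams.camera_model(n);p,d=cams.camera(n);W=cloud(m,d);s=r.observe();np.savez(n+"2.npz",p=p,d=d)
    if n=="scene":
        cv2.imwrite("pics/s2.png",cv2.resize(p[120:320,250:500],None,fx=3,fy=3)[:,:,::-1])
        v,u=np.nonzero(masks(p)["orange"][200:260,380:430]);w=W[v+200,u+380];print("band z",len(w),np.median(w,0))
    q=(W[...,2]>.11)&(W[...,2]<.14)&(np.hypot(W[...,0]-.667,W[...,1]-.014)<.085);t=W[q]
    if len(t)>50:print(n,len(t),rect(t),np.median(t[:,2]))
print(s["time_s"],s["tool_pos"],np.abs(s["dq"]).max())
E
python3 -m handwheel '[{"linear":[0,0,0],"dr":[0,0,0]},{"linear":[0,0,0],"dr":[0,0,0]},{"linear":[0,0,0],"dr":[0,0,0]},{"linear":[0,0,0],"dr":[0,0,0]},{"linear":[0,0,0],"dr":[0,0,0]},{"linear":[0,0,0],"dr":[0,0,0]},{"linear":[0,0,0],"dr":[0,0,0]},{"linear":[0,0,0],"dr":[0,0,0]},{"linear":[0,0,0],"dr":[0,0,0]},{"linear":[0,0,0],"dr":[0,0,0]},{"linear":[0,0,0],"dr":[0,0,0]},{"linear":[0,0,0],"dr":[0,0,0]}]'
```

```text
time_s: 6.58
tool_pos: [0.6682, 0.0127, 0.1351]
orientation: [[0.262, -0.965, -0.003], [-0.965, -0.262, 0.001], [-0.002, 0.002, -1.0]]
wrist_force: [0.2, 0.9, -4.3]
gripper_width: 0.0129
band z 66 [0.78822107 0.00837457 0.1291375 ]
scene 1051 [668.4  12.  130.8  93.8  14.7] 0.1311926367012216
6.675 [0.66832161 0.01269425 0.13522433] 0.002965683763447696
time_s: 8.18
tool_pos: [0.6683, 0.0127, 0.1352]
orientation: [[0.262, -0.965, -0.002], [-0.965, -0.262, 0.002], [-0.002, 0.002, -1.0]]
wrist_force: [0.2, 0.0, -3.9]
gripper_width: 0.0128
```

View pics/s2.png

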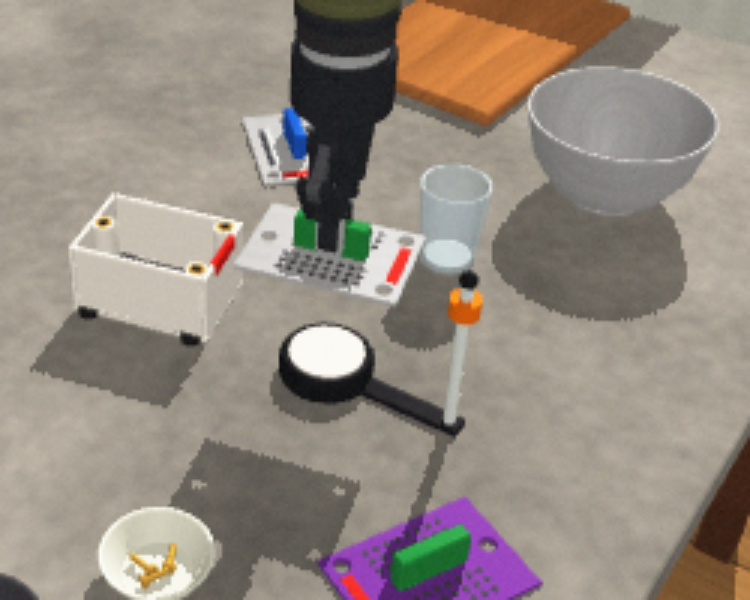

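The scene view shows the plate level over the lamp disc (325,360) at the height of the orange band (465,305), touching nothing. I hold a little longer and measure the box again from the stored views.

```bash
python3 -m handwheel '[{"linear":[0,0,0],"dr":[0,0,0]},{"linear":[0,0,0],"dr":[0,0,0]},{"linear":[0,0,0],"dr":[0,0,0]},{"linear":[0,0,0],"dr":[0,0,0]},{"linear":[0,0,0],"dr":[0,0,0]},{"linear":[0,0,0],"dr":[0,0,0]}]'
cat >> h.py <<'E'
def rings(m,p,c0,yaw,z=.07):
    """brass ring centroids near the predicted holes, on plane z"""
    h=cv2.cvtColor(p,cv2.COLOR_RGB2HSV);k=(h[...,0]>8)&(h[...,0]<28)&(h[...,1]>90)&(h[...,2]>80)
    c,s=np.cos(yaw),np.sin(yaw);L=np.array([[.052,.033],[.052,-.033],[-.052,0]]);out=[]
    for l in L:
        w=np.r_[np.array(c0)+[c*l[0]-s*l[1],s*l[0]+c*l[1]],z];v,u=np.nonzero(k)
        W=ray(m,np.c_[u,v],z);W=W[np.hypot(*(W-w)[:,:2].T)<.014]
        out.append(np.r_[(W[:,:2].min(0)+W[:,:2].max(0))/2,len(W)] if len(W)>5 else [np.nan]*3)
    return fit(L,np.array(out))
def fit(L,o):
    o=np.asarray(o);g=~np.isnan(o[:,0])
    if g.sum()<2:return "few",o
    A=L[g]-L[g].mean(0);B=o[g,:2]-o[g,:2].mean(0)
    y=np.arctan2((A[:,0]*B[:,1]-A[:,1]*B[:,0]).sum(),(A*B).sum());R=np.array([[np.cos(y),-np.sin(y)],[np.sin(y),np.cos(y)]])
    t=o[g,:2].mean(0)-R@L[g].mean(0);return t.round(4),np.degrees(y).round(2),(L[g]@R.T+t-o[g,:2]).round(4).tolist(),o[:,-1]
E
python3 - <<'E'
from h import *
for f in("top0","scene0","w1"):
    z=np.load(f+".npz");m=z if f[0]=="w" else cams.camera_model(f[:-1]);d=z["d"];W=cloud(m,d)
    print(f,rings(m,z["p"],[.491,.007],np.radians(15.3)))
    q=(abs(W[...,2]-.07)<.008)&(np.hypot(W[...,0]-.491,W[...,1]-.007)<.09);t=W[q];print(len(t),rect(t),np.median(t[:,2]))
E
```

```text
time_s: 8.93
tool_pos: [0.6684, 0.0127, 0.1352]
orientation: [[0.262, -0.965, -0.002], [-0.965, -0.262, 0.002], [-0.002, 0.002, -1.0]]
wrist_force: [0.1, 0.4, -3.6]
gripper_width: 0.0132
top0 (array([0.4893, 0.0079]), np.float64(14.68), [[0.0002, -0.0002], [0.0002, 0.0003], [-0.0004, -0.0]], array([12., 16., 13.]))
443 [490.8   7.2 130.3  90.1  15.2] 0.06979189667994112
scene0 (array([0.4895, 0.0114]), np.float64(15.3), [[0.0, 0.0001], [-0.0006, -0.0001], [0.0005, -0.0001]], array([11., 12., 13.]))
567 [492.4   7.6 131.7  95.4  16.3] 0.0704877959341012
w1 (array([0.4905, 0.0065]), np.float64(14.81), [[0.0003, 0.0018], [-0.0002, -0.0014], [-0.0002, -0.0005]], array([114., 186., 131.]))
5457 [490.7   7.  130.8  91.8  15.1] 0.06911380130188173
```

```bash
python3 -m handwheel '[{"linear":[-0.01,0,0],"dr":[0,0,0]},{"linear":[-0.03,-0.001,0],"dr":[0,0,0]},{"linear":[-0.06,-0.002,0],"dr":[0,0,0]},{"linear":[-0.09,-0.003,0],"dr":[0,0,0]},{"linear":[-0.12,-0.004,0],"dr":[0,0,0]},{"linear":[-0.145,-0.005,0],"dr":[0,0,0]},{"linear":[-0.163,-0.005,-0.005],"dr":[0,0,0]},{"linear":[-0.172,-0.0055,-0.012],"dr":[0,0,0]},{"linear":[-0.176,-0.0055,-0.018],"dr":[0,0,0]},{"linear":[-0.176,-0.0055,-0.02],"dr":[0,0,0]},{"linear":[-0.176,-0.0055,-0.02],"dr":[0,0,0]},{"linear":[-0.176,-0.0055,-0.02],"dr":[0,0,0]}]'
cat > look.py <<'E'
import sys
from h import *
t=sys.argv[1];ims=[]
for n in("wrist","top","scene"):
    m=cams.camera_model(n);p,d=cams.camera(n);W=cloud(m,d);np.savez(n+t+".npz",p=p,d=d,**m)
    s=r.observe()["tool_pos"];tp=s[2]-.0065
    q=(abs(W[...,2]-tp)<.006)&(np.hypot(W[...,0]-s[0],W[...,1]-s[1])<.09);P=W[q]
    if len(P)>50:
        c=np.linalg.lstsq(np.c_[P[:,:2]-P[:,:2].mean(0),np.ones(len(P))],P[:,2],rcond=None)[0];print(n,len(P),rect(P),"topz",np.median(P[:,2]).round(4),"tilt",c[:2].round(4))
    L={"plate":.0,"rim":0};
    uv=proj(m,[.491,.007,.09])[0].astype(int);print(n,uv)
    ims.append(p)
print("tcp",s)
a=ims[0];b=cv2.resize(ims[1][195:270,270:345],(400,400),interpolation=2);c=cv2.resize(ims[2][150:250,250:350],(400,400),interpolation=2)
cv2.imwrite(f"pics/l{t}.png",np.hstack([b,c])[:,:,::-1]);cv2.imwrite(f"pics/wl{t}.png",a[:,:,::-1])
E
python3 look.py 3
```

```text
time_s: 10.42
tool_pos: [0.4931, 0.0072, 0.1153]
orientation: [[0.262, -0.965, -0.002], [-0.965, -0.262, 0.002], [-0.002, 0.001, -1.0]]
wrist_force: [0.9, -0.4, -4.0]
gripper_width: 0.0127
wrist 19769 [491.4   6.9 130.6  90.5  15.2] topz 0.1089 tilt [-0.0005  0.0014]
wrist [317 236]
top [307 230]
scene 793 [492.1   8.1 131.7  96.1  15.5] topz 0.1113 tilt [-0.003   0.0053]
scene [300 192]
tcp [0.49276407 0.00717162 0.11535282]
```

View pics/l3.png

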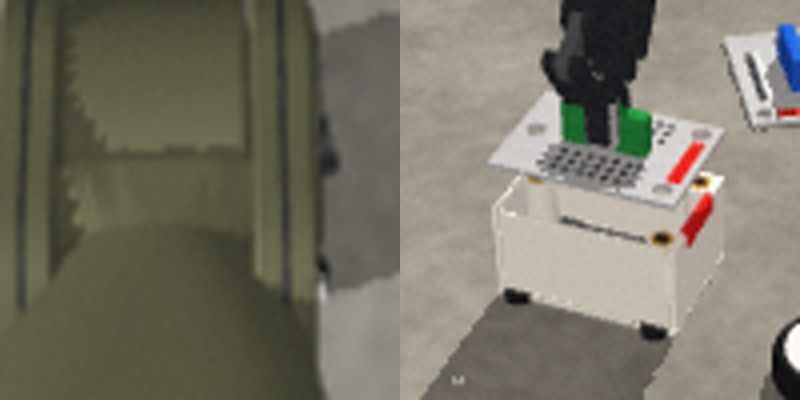

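The scene crop shows the plate level and parallel over the box, stripe above stripe. The wrist and scene measurements of both agree to about 1 mm, and the arm hides the box from the top camera. The underside is at about 0.1055 m, so I lower it 14 mm.

```bash
python3 -m handwheel '[{"linear":[-0.0003,0,-0.003],"dr":[0,0,0]},{"linear":[-0.0003,0,-0.007],"dr":[0,0,0]},{"linear":[-0.0003,0,-0.011],"dr":[0,0,0]},{"linear":[-0.0003,0,-0.014],"dr":[0,0,0]},{"linear":[-0.0003,0,-0.014],"dr":[0,0,0]},{"linear":[-0.0003,0,-0.014],"dr":[0,0,0]},{"linear":[-0.0003,0,-0.014],"dr":[0,0,0]},{"linear":[-0.0003,0,-0.014],"dr":[0,0,0]}]'
python3 look.py 4
python3 - <<'E'
from h import *
# same-camera hole check: scene view, plate dark holes vs predicted; overlay predictions
z=np.load("scene4.npz");p=cv2.resize(z["p"][150:250,250:350],(800,800),interpolation=2)[100:700].copy();m=z
y=np.radians(15.1)
for c0,zz,col in(((.4910,.007),.096,(255,0,255)),((.4907,.0075),.07,(0,200,255))):
    for l in([.052,.033],[.052,-.033],[-.052,0]):
        w=[c0[0]+np.cos(y)*l[0]-np.sin(y)*l[1],c0[1]+np.sin(y)*l[0]+np.cos(y)*l[1],zz]
        u=proj(m,w)[0];q=(int((u[0]-250+.5)*8),int((u[1]-150+.5)*8-100));cv2.drawMarker(p,q,col,0,16,1)
cv2.imwrite("pics/chk.png",p[:,:,::-1])
E
```

```text
time_s: 11.58
tool_pos: [0.4926, 0.0072, 0.1015]
orientation: [[0.262, -0.965, -0.002], [-0.965, -0.262, 0.002], [-0.002, 0.001, -1.0]]
wrist_force: [-0.5, 0.1, -3.3]
gripper_width: 0.0131
wrist 19775 [490.9   6.9 130.6  90.7  15.2] topz 0.095 tilt [-0.0005  0.0016]
wrist [317 245]
top [307 230]
scene 793 [492.3   7.3 131.8  93.4  15.7] topz 0.0975 tilt [-0.0043  0.0051]
scene [300 192]
tcp [0.49250156 0.00719222 0.10140901]
```

View pics/chk.png

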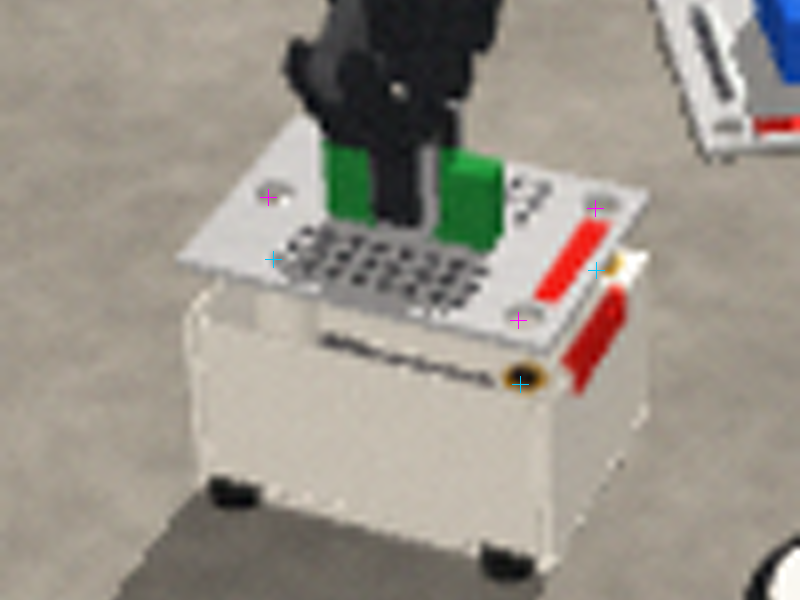

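In the scene view the plate's near hole is at (523,313) and the box's ring below it at (525,376). Both sit about (+5, -7) px of the 8x crop from their predictions, so it is a shared calibration offset and they line up within about 1 mm. The gap is about 21 mm. I hand in.

```bash
python3 -c "
from station import r,job
s=r.observe();print(s['time_s'],abs(s['dq']).max(),s['gripper_width']);print(job.finish_job())"
```

```text
11.725 0.001276039795547207 0.012836419256471275
the job is handed in; nothing more can be done
None
```

I gripped the steel grating plate by its green rib and held it level over the lamp disc for about 2.3 s, with its underside at about 0.125 m. I then carried it to the catch box, and it is still hovering there in the gripper.

**Last checks before handing in (11.7 s of 58 s used):**
- **Position:** the wrist camera put the plate centre at (490.9, 6.9) mm with a yaw of 15.2°, and the box at (490.7, 7.0) mm with 15.1°.
- **Height:** the underside is about 21 mm above the rim, and the plate is level to within about 0.3°.
- **Holes:** in the scene view, the near plate hole and its threaded hole showed the same small calibration offset, so they line up to about 1 mm. I did not compare the other two pairs; only the plate's fit covers them.
- **Stillness and grip:** the arm was still and the grip was steady at 13 mm.

**What disagreed or could not be checked:**
- The scene camera read the plate about 1.5–2.5 mm higher and 1.4 mm further in x than the wrist camera, and it read the box about the same amount further out too.
- Before the move, the box centre taken from its brass rings differed between cameras by up to 5 mm in y. The rim measurements agreed to within 2 mm, so I used those.
- The arm hid the box from the top camera at the end.
- I did not measure the other items again afterwards. The arm did not go near them, and the ones visible in the later pictures looked unmoved.

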